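# Unstack the parts onto their foam pads

### The arm

A 7-joint arm with a two-finger parallel gripper is mounted at the origin on a cart in front of the work surface, level with it; the furniture and walls round the work are solid. World frame = base frame: x ahead of the robot, y to its left, z up, the work surface at z = 0. Lengths are in m, angles in rad, forces in N, time in s.
With the tool pointing down it reaches from about 0.425 to 0.875 m from the base axis. Payload 4.7 kg.
Tool frame: the origin (TCP) lies midway between the tips of the shut fingers; the grasp point (between the pads) lies 19 mm behind it; z points along the fingers, y is the line along which they close (so a half turn about z gives the same grasp; the last joint's range is limited). The gripper opens to 87 mm and grips with 3 to 60 N. Pads are 19 mm wide; open, the fingers measure 117 mm over their backs; the gripper's body (75 mm by 190 mm) begins 51 mm behind the grasp point.
Start: joints at [-1.307, 0.321, -0.07, 1.45, 0.023, 1.371, -0.057], TCP at [0.161, 0.63, 0.223] pointing down, gripper open.
Joint ranges: [-2.86, 2.86], [-0.3, 2.09], [-1.38, 1.24], [0.06, 2.45], [-1.56, 4.7], [0.09, 2.05], [-2.69, 2.69]. Speed limits (rad/s): [2.57, 2.57, 3.14, 3.14, 3.14, 3.14, 3.14].

### API

Orientations are given as a rotation vector (axis times angle).
In Python, from bench import ctrl gives the robot as it stands. The module is installed in compiled form; this text tells all that it offers.
- The arm moves only by the shell command python3 -m handwheel 'ROWS' [FORCE]. ROWS is JSON, a list of rows, each a list of 7 numbers: the finger opening in m, from 0 to 0.087, then the shift along the tool's x, y, z in m, then the turn, a rotation vector about the tool's x, y, z in degrees. A call has 1 to 12 rows; each row shifts and turns the commanded pose from where the row before left it, along the tool's axes as they then stand; what a row does not reach is not made up. A row lasts 1/8 s, in which the tool goes at most 62.5 mm and 10.7 degrees, less where a joint would pass 70% of its speed; a pose out of reach is approached as far as the arm can. A call is refused whole if a number of a shift passes 0.0625 or a number of a turn 10.7, either way. A call with a gripper value outside its range is refused whole. The fingers move at their own pace and stop on an object; FORCE is the grip in N (left out, the last holds). Time passes only in rows, so rows that do not move let the fingers close. It gives the time, the measured TCP pose, the force, the opening and the grip force at its end, in the units of the state.
- ctrl.get_state(): the state, without advancing time (a new reading comes with each control period).
- ctrl.get_image(name): name is "scene" or "top"; returns (picture, depth): 480x640x3 uint8, blue, green, red; 480x640 float32, m along the optical axis (not along the pixel's ray), 0 where there is no reading.
- ctrl.camera_info(name): a dict with "intrinsics" (3x3 intrinsics, pixels), "D" ([k1, k2, p1, p2, k3] as OpenCV has them; the pictures are not rectified), "R" (3x3) and "t" (3): a world point X has camera coordinates R X + t. Camera axes: x right, y down, z forward; pixel columns grow to the right and rows downward; lengths in m; the calibration is good to about 2 mm. A picture is of the moment at which its call begins. camera_info takes no time and is no camera call.
- ctrl.close_job(): hands the job in; it is judged then, once.
The state is a dict: "time": time; "joint_positions": joint angles; "qd": joint speeds; "joint_torque": joint torques, N m; "position": TCP position; "tool_rot": TCP orientation; "ft_force": force on the tool from outside, world axes, zero at the start; "torque": the same for the moment, N m; "grip_width": opening from 0.0 (shut) to 1.0 (fully open); "grip_force": force on a finger pad.
Only numpy, scipy, OpenCV 4.12 (cv2) and the standard library are available. Lean on these libraries where they do the work, as an engineer would, in place of code of your own. Each camera call takes 0.05 s, during which the arm holds its last target. There are 200 camera calls.

### The job

The small parts were left in one stack on the bench. Take the stack apart from the top down and lay each part flat in the recess of the black and yellow foam pad cut for it (lens in the small round one, drilled block in the small rectangular one, black tape roll in the large round one, white box in the large rectangular one), the block and the box square in their recesses, long side along long side. Do not knock over the red battery that stands nearby.

Things in the scene. Friction and masses are not known exactly. Their poses are not given: they have to be found in the camera images.
- lens: lens in a black ring mount, a disc 28 mm across and 11 mm high; at the start the topmost part, lying on the drilled block. Origin: centre of its underside, z up (its height axis). Goes in pad_lens.
- block: whitish drilled aluminium block, 30 (x) by 45 (y) by 22 (z) mm; at the start under the lens, on the tape roll. Origin: centre of its underside; either way round is the same. Goes in pad_block.
- tape: small roll of black tape on a tan core, lying flat, 61 mm across and 19 mm high; at the start under the block, on the white box. Origin: centre of its underside, z along the roll's axis. Goes in pad_tape.
- carton: flat white cardboard box, 105 (x) by 62 (y) by 16 (z) mm, rigid and closed; the bottom of the stack, on the bench. Origin: centre of its underside; either way round is the same. Goes in pad_carton.
- pad_lens: fixed flat pad of black tool foam, 70 by 70 mm, 6 mm thick, with a round, 48 mm wide, recess with an amber-yellow floor at its centre. The recess is 2.5 mm deep. Origin: centre of the pad's underside, on the bench; the recess floor lies 3.5 mm above it; z up.
- pad_block: fixed flat pad of black tool foam, 62 (x) by 77 (y) mm, 6 mm thick, with a rectangular, 46 (x) by 61 (y) mm, recess with an amber-yellow floor at its centre. The recess is 2.5 mm deep. Origin: centre of the pad's underside, on the bench; the recess floor lies 3.5 mm above it; z up; the block's x axis goes along the pad's x, either way round.
- pad_tape: fixed flat pad of black tool foam, 96 by 96 mm, 6 mm thick, with a round, 82 mm wide, recess with an amber-yellow floor at its centre. The recess is 2.5 mm deep. Origin: centre of the pad's underside, on the bench; the recess floor lies 3.5 mm above it; z up.
- pad_carton: fixed flat pad of black tool foam, 135 (x) by 92 (y) mm, 6 mm thick, with a rectangular, 121 (x) by 78 (y) mm, recess with an amber-yellow floor at its centre. The recess is 2.5 mm deep. Origin: centre of the pad's underside, on the bench; the recess floor lies 3.5 mm above it; z up; the box's x axis goes along the pad's x, either way round.
- cell: red and white round battery, 15 mm across and 50 mm tall, standing loose on its end; a bystander that must stay standing. Origin: centre of its underside, z up.

How it is judged:
On the way, in this order (a step that is already met when the one before it is completed fails the run):
1. the lens lies flat in the small round recess (horizontal distance between lens and pad_lens below 0.013 m and z of lens in the frame of pad_lens between 0.001 and 0.0052 m and angle between lens's own z axis and vertical below 0.1 rad and linear speed of lens below 0.03 m/s and contact force between lens and the fingers below 0.05 N), for 0.1 s.
2. the drilled block lies flat and square in the small rectangular recess (horizontal distance between block and pad_block below 0.013 m and z of block in the frame of pad_block between 0.001 and 0.0052 m and angle between block's own z axis and vertical below 0.1 rad and linear speed of block below 0.03 m/s and angle between the x axis of block and the x axis of pad_block, either way round below 0.25 rad and contact force between block and the fingers below 0.05 N), for 0.1 s.
3. the tape roll lies flat in the large round recess (horizontal distance between tape and pad_tape below 0.013 m and z of tape in the frame of pad_tape between 0.001 and 0.0052 m and angle between tape's own z axis and vertical below 0.1 rad and linear speed of tape below 0.03 m/s and contact force between tape and the fingers below 0.05 N), for 0.1 s.
4. the white box lies flat and square in the large rectangular recess (horizontal distance between carton and pad_carton below 0.013 m and z of carton in the frame of pad_carton between 0.001 and 0.0052 m and angle between carton's own z axis and vertical below 0.1 rad and linear speed of carton below 0.03 m/s and angle between the x axis of carton and the x axis of pad_carton, either way round below 0.25 rad and contact force between carton and the fingers below 0.05 N), for 0.1 s.
At the end, for the whole second after the job is handed in: Each of the four parts rests, released, flat (within 0.1 rad) on the floor of the recess cut for it, its centre within 13 mm of the recess's centre; the block and the box have their long side along the recess's long side within 0.25 rad; the battery still stands (all of step 1 and all of step 2 and all of step 3 and all of step 4 and angle between cell's own z axis and vertical below 0.3 rad); the robot touches nothing.
It fails at once if the battery is knocked over (angle between cell's own z axis and vertical above 0.6 rad).
It also fails if it takes over 93 s, if anything falls off the work surface, if the arm or the gripper's body presses on something with over 40 N, if the wrist force passes 120 N, or if a joint passes its speed limit or range.

## Working session

There is one attempt and no reset: what is moved stays moved. The work goes in short steps, Python scripts to look and compute and a shell command to move; the robot and the scene stay as the last step left them, time stands still between calls to the robot, and variables do not carry over. Pictures are saved under pics/ and viewed, at most 14 in all, crops included, and the job is handed in when it is done.

```bash
mkdir -p pics
python3 - <<'E'
from bench import ctrl
import cv2,numpy as np
s=ctrl.get_state();print(s)
for n in("scene","top"):
    im,d=ctrl.get_image(n);cv2.imwrite(f"pics/{n}0.png",im);np.save(f"{n}0.npy",d)
    c=ctrl.camera_info(n);print(n,c, d.min(),d.max())
E
```

```text
{'time': 0.0, 'joint_positions': array([-1.30692153,  0.3218529 , -0.07002772,  1.45169672,  0.02260858,
        1.37079694, -0.05689598]), 'qd': array([-0.00030886, -0.0019701 ,  0.0010389 ,  0.00042433, -0.00246081,
        0.00023183,  0.00076482]), 'joint_torque': array([ 5.95239356e-06, -4.91291428e+01, -4.04381733e-01, -3.12527275e+01,
       -6.40174979e-02,  4.36315709e-02,  1.88420381e-04]), 'position': array([0.1606175 , 0.62925986, 0.22143076]), 'tool_rot': array([-3.91338087e-01, -3.11700101e+00,  3.08564894e-03]), 'ft_force': array([-0.1175024 ,  0.71152451, -0.35064145]), 'torque': array([-0.01910798, -0.024409  ,  0.00870144]), 'grip_force': 0.0, 'grip_width': 1.000282163744878}
scene {'intrinsics': array([[491.953004  ,   0.        , 322.23019366],
       [  0.        , 491.953004  , 241.13559899],
       [  0.        ,   0.        ,   1.        ]]), 'D': array([0.01066912, 0.        , 0.        , 0.        , 0.        ]), 'R': array([[ 0.56698978, -0.82371365,  0.00429097],
       [-0.39840456, -0.27878721, -0.87381434],
       [ 0.72096906,  0.49373426, -0.48624077]]), 't': array([-0.3240334 ,  0.27465152,  0.50296526])} 0.0 3.699749
top {'intrinsics': array([[464.04489712,   0.        , 318.93458637],
       [  0.        , 464.04489712, 242.10115327],
       [  0.        ,   0.        ,   1.        ]]), 'D': array([-0.07194671,  0.        ,  0.        ,  0.        ,  0.        ]), 'R': array([[-4.05604002e-02, -9.99176622e-01, -9.65202988e-04],
       [-9.72401005e-01,  3.96955723e-02, -2.29914216e-01],
       [ 2.29763224e-01, -8.38684825e-03, -9.73210420e-01]]), 't': array([-0.00949522,  0.52800481,  0.79813409])} 0.0 1.9541838
```

View pics/top0.png

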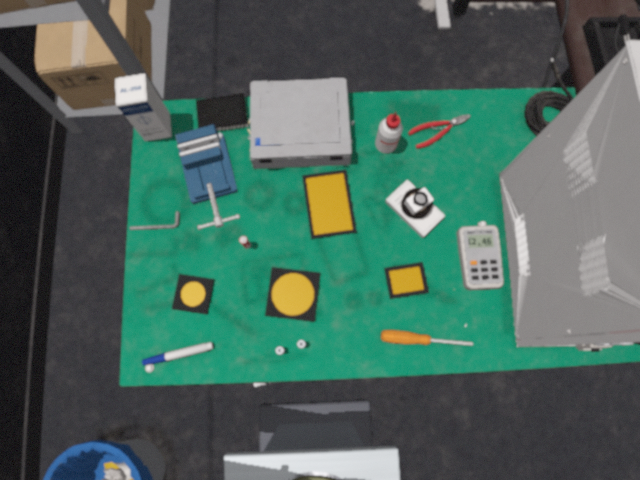

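View pics/scene0.png

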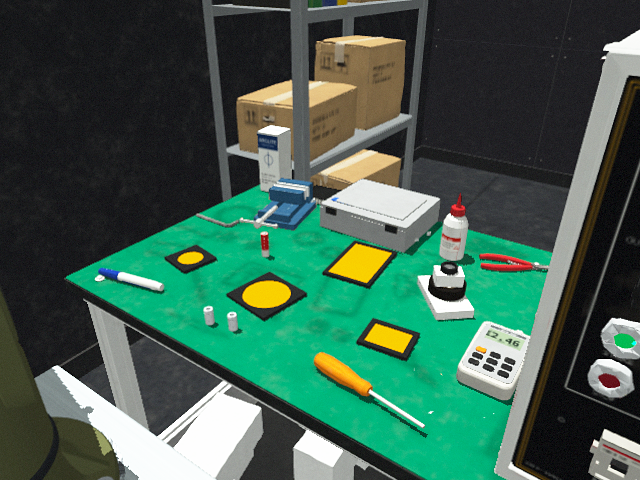

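The top picture shows the stack near (416,205) and the battery near (245,241). The recesses are at (193,294) lens, (293,294) tape, (406,281) block and (329,204) box. The scene view agrees: stack at (447,285), battery at (265,245). A large steel box and a bottle stand close to the stack.

```bash
cat > h.py <<'E'
import cv2,numpy as np
from bench import ctrl
def ray(name,px,z):
    c=ctrl.camera_info(name);R,t=c["R"],c["t"]
    p=cv2.undistortPoints(np.float64(px).reshape(-1,1,2),c["intrinsics"],c["D"])[:,0]
    d=np.c_[p,np.ones(len(p))]@R; o=-R.T@t
    return o+d*((z-o[2])/d[:,2])[:,None]
def proj(name,X):
    c=ctrl.camera_info(name)
    return cv2.projectPoints(np.float64(X).reshape(-1,1,3),cv2.Rodrigues(c["R"])[0],c["t"],c["intrinsics"],c["D"])[0][:,0]
def blobs(name,mask,z,amin=60):
    out=[]
    for c in cv2.findContours(mask,cv2.RETR_EXTERNAL,cv2.CHAIN_APPROX_NONE)[0]:
        if cv2.contourArea(c)<amin: continue
        P=ray(name,c[:,0],z)[:,:2]
        (cx,cy),(w,h),a=cv2.minAreaRect((P*1000).astype(np.float32))
        if w<h: w,h,a=h,w,a+90
        out.append((c[:,0].mean(0).round(),round(cx),round(cy),round(w),round(h),round((a+90)%180-90,1)))  # mm, long side angle deg
    return out
E
python3 - <<'E'
from h import *
for n in("top","scene"):
    im=cv2.imread(f"pics/{n}0.png");hsv=cv2.cvtColor(im,cv2.COLOR_BGR2HSV)
    print(n)
    for b in blobs(n,cv2.inRange(hsv,(18,120,120),(32,255,255)),.0035,150):print(' amber',b)
    for b in blobs(n,cv2.inRange(hsv,(0,0,150),(180,60,255)),.016,60):
        if 0.4<b[1]/1000<.9: print(' white',b)
    red=cv2.inRange(hsv,(0,120,80),(8,255,255))|cv2.inRange(hsv,(172,120,80),(180,255,255))
    for b in blobs(n,red,.025,8):print(' red',b)
im=cv2.imread("pics/top0.png")[170:250,375:455];im2=cv2.imread("pics/scene0.png")[250:330,407:487]
cv2.imwrite("pics/c1.png",np.hstack([cv2.resize(i,(400,400),interpolation=cv2.INTER_CUBIC) for i in(im,im2)]))
E
```

```text
top
 amber (array([192., 294.]), 448, 218, 49, 48, -45.6)
 amber (array([292., 294.]), 440, 24, 83, 81, 87.7)
 amber (array([406., 280.]), 459, -198, 63, 48, -83.5)
 amber (array([329., 204.]), 621, -54, 123, 81, 5.8)
 white (array([604., 275.]), 442, -587, 158, 102, 18.3)
 white (array([481., 256.]), 501, -348, 133, 80, 0.3)
 white (array([413., 203.]), 610, -222, 36, 22, 29.2)
 white (array([427., 194.]), 628, -252, 34, 15, 30.4)
 white (array([216., 212.]), 615, 161, 94, 79, -11.9)
 white (array([413., 209.]), 602, -225, 108, 66, 41.5)
 white (array([517., 251.]), 507, -424, 295, 41, -1.7)
 white (array([199., 149.]), 747, 209, 83, 10, -75.8)
 white (array([196., 141.]), 765, 214, 84, 9, -75.9)
 white (array([387., 130.]), 772, -182, 45, 33, 43.8)
 white (array([298., 118.]), 811, 2, 213, 178, -89.8)
 white (array([130.,  89.]), 895, 363, 71, 70, -83.1)
 white (array([591., 136.]), 795, -631, 394, 83, -23.2)
 red (array([431., 131.]), 762, -272, 88, 46, -64.4)
 red (array([393., 121.]), 789, -195, 30, 25, -4.6)
scene
 amber (array([342., 371.]), 362, -177, 94, 23, 81.4)
 amber (ar
[... 251 characters left out ...]
 88.2)
 white (array([611., 379.]), 542, -481, 76, 51, -2.0)
 white (array([623., 338.]), 641, -479, 101, 48, 5.2)
 white (array([442., 300.]), 592, -229, 124, 68, 41.4)
 white (array([448., 276.]), 651, -213, 70, 55, 30.0)
 white (array([453., 237.]), 801, -164, 203, 49, 19.1)
 white (array([262., 219.]), 639, 213, 113, 79, 39.1)
 white (array([380., 202.]), 865, 38, 219, 188, 89.9)
 red (array([621., 453.]), 410, -505, 35, 3, 89.2)
 red (array([609., 381.]), 523, -478, 23, 23, -54.9)
 red (array([503., 263.]), 738, -281, 91, 55, -55.0)
 red (array([451., 238.]), 768, -168, 38, 18, -85.9)
 red (array([264., 242.]), 549, 120, 59, 12, 42.2)
 red (array([458., 206.]), 929, -124, 129, 31, 16.1)
```

View pics/c1.png

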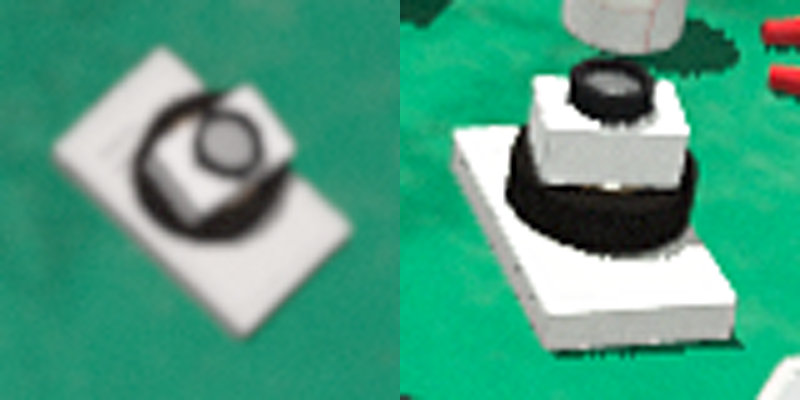

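The crop shows the left-panel lens disc at (229,145) and block top corners near (250,85), (298,152) and (150,155). In the right panel the lens rim centre is at (612,78), with block top corners (538,78), (672,76), (688,132), (530,112). I'll compare the two views.

Run:
```python
from h import *
T=lambda a:np.array(a,float)/5-.4+[375,170]
S=lambda a:(np.array(a,float)-[400,0])/5-.4+[407,250]
print('lens',ray("top",T([[229,143]]),.068).round(4),ray("scene",S([[612,80]]),.068).round(4))
print('blk top\n',ray("top",T([[250,85],[298,152],[197,210],[150,155]]),.057).round(4))
print('blk scene\n',ray("scene",S([[538,78],[672,76],[688,132],[530,112]]),.057).round(4))
print('carton top\n',ray("top",T([[163,45],[55,150],[240,325],[352,228]]),.016).round(4))
print('carton scene\n',ray("scene",S([[455,128],[548,307],[735,293]]),.016).round(4))
print('cell', ray("top",[[245,241]],.03),ray("scene",[[265,257]],0))
cv2.imwrite("pics/c2.png",cv2.resize(cv2.imread("pics/top0.png")[185:225,395:435],(600,600),interpolation=cv2.INTER_CUBIC))
```

```text
lens [[ 0.6029 -0.2257  0.068 ]] [[ 0.6004 -0.2269  0.068 ]]
blk top
 [[ 0.6297 -0.2388  0.057 ]
 [ 0.6019 -0.2547  0.057 ]
 [ 0.5803 -0.2137  0.057 ]
 [ 0.6029 -0.1976  0.057 ]]
blk scene
 [[ 0.6052 -0.2008  0.057 ]
 [ 0.6318 -0.2367  0.057 ]
 [ 0.6021 -0.2532  0.057 ]
 [ 0.5843 -0.2071  0.057 ]]
carton top
 [[ 0.6628 -0.2154  0.016 ]
 [ 0.6198 -0.1682  0.016 ]
 [ 0.5448 -0.2358  0.016 ]
 [ 0.5827 -0.2844  0.016 ]]
carton scene
 [[ 0.622  -0.1676  0.016 ]
 [ 0.5443 -0.2354  0.016 ]
 [ 0.585  -0.281   0.016 ]]
cell [[0.54261321 0.1110472  0.03      ]] [[0.53657171 0.10922296 0.        ]]
```

View pics/c2.png

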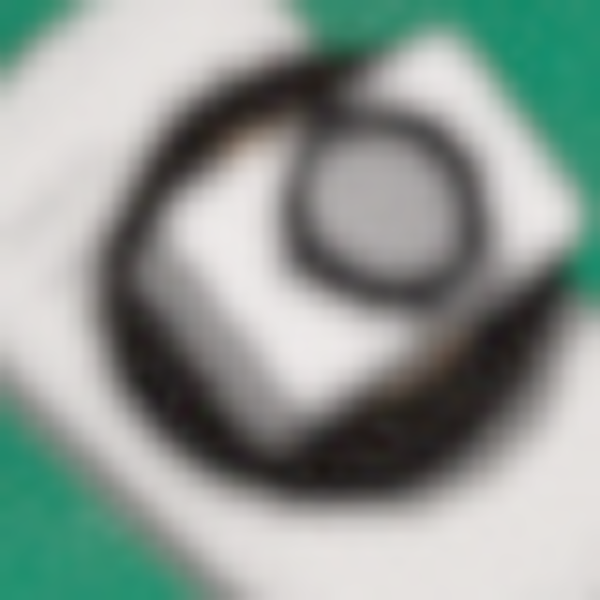

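The zoomed crop shows the block's top corners at (440,30), (580,215), (300,410), (165,215), and the lens outer rim centred near (388,205). The two views agree to about 2–3 mm and the sizes fit. I'll compute the first move.

```bash
cat > go.py <<'E'
import sys,numpy as np
from scipy.spatial.transform import Rotation as Ro
from bench import ctrl
def go(x,y,z,yaw):  # yaw = world angle (deg) of the closing line
    s=ctrl.get_state();R=Ro.from_rotvec(s["tool_rot"])
    d=R.inv().apply(np.array([x,y,z])-s["position"])
    best=None
    for a in(yaw,yaw+180):
        a=np.radians(a);Y=np.array([np.cos(a),np.sin(a),0]);Z=np.array([0,0,-1.]);X=np.cross(Y,Z)
        v=(R.inv()*Ro.from_matrix(np.c_[X,Y,Z])).as_rotvec(degrees=True)
        if best is None or np.linalg.norm(v)<np.linalg.norm(best):best=v
    print("shift mm",(d*1000).round(1),"turn",best.round(1),"t",round(s["time"],2),"q7",s["joint_positions"][6].round(2))
if __name__=="__main__": go(*map(float,sys.argv[1:5]))
E
python3 - <<'E'
from h import *
C=lambda a:(np.array(a,float)+.5)/15-.5+[395,185]
p=ray("top",C([[440,30],[580,215],[300,410],[165,215]]),.057);print(p.round(4),p.mean(0),np.linalg.norm(p-np.roll(p,1,0),axis=1))
print(ray("top",C([[388,205]]),.066))
E
python3 go.py .45 .35 .2 33;python3 go.py .602 -.2265 .2 33
```

```text
[[ 0.6299 -0.2374  0.057 ]
 [ 0.6043 -0.253   0.057 ]
 [ 0.5798 -0.2147  0.057 ]
 [ 0.6063 -0.1997  0.057 ]] [ 0.60504941 -0.22617763  0.057     ] [0.0444096  0.02996413 0.04546574 0.03045004]
[[ 0.60358114 -0.22622612  0.066     ]]
shift mm [-349.5 -199.1   21.9] turn [-0.1  0.  42.7] t 0.1 q7 -0.06
shift mm [-639.3 -720.1   22.9] turn [-0.1  0.  42.7] t 0.1 q7 -0.06
```

```bash
python3 -m handwheel '[[0.06,-0.05,-0.0284,0.003,0,0,0],[0.06,-0.05,-0.0284,0.003,0,0,0],[0.06,-0.05,-0.0284,0.003,0,0,0],[0.06,-0.05,-0.0284,0.003,0,0,0],[0.06,-0.05,-0.0284,0.003,0,0,0],[0.06,-0.05,-0.0284,0.003,0,0,0],[0.06,-0.05,-0.0284,0.003,0,0,0]]' 20
python3 -m handwheel '[[0.06,-0.029,-0.052,0,0,0,0],[0.06,-0.029,-0.052,0,0,0,0],[0.06,-0.029,-0.052,0,0,0,0],[0.06,-0.029,-0.052,0,0,0,0],[0.06,-0.029,-0.052,0,0,0,0],[0.06,-0.029,-0.052,0,0,0,0],[0.06,-0.029,-0.052,0,0,0,0],[0.06,-0.029,-0.052,0,0,0,0],[0.06,-0.029,-0.052,0,0,0,0],[0.06,-0.029,-0.052,0,0,0,0]]'
python3 -m handwheel '[[0.06,0,0,0,0,0,10.5],[0.06,0,0,0,0,0,10.5],[0.06,0,0,0,0,0,10.5],[0.06,0,0,0,0,0,10.5],[0.06,0,0,0,0,0,0],[0.06,0,0,0,0,0,0]]'
python3 go.py .602 -.2265 .06 31.5
```

```text
time: 0.98
position: [0.4516, 0.3491, 0.2012]
tool_rot: [-0.391, -3.117, 0.0]
ft_force: [0.8, 0.5, 0.3]
grip_width: 0.69
grip_force: 0.0
time: 2.22
position: [0.6035, -0.2262, 0.2012]
tool_rot: [-0.39, -3.117, -0.001]
ft_force: [0.1, 0.6, 1.4]
grip_width: 0.684
grip_force: 0.0
time: 2.98
position: [0.6031, -0.2247, 0.2013]
tool_rot: [-1.478, -2.772, 0.0]
ft_force: [-0.3, 0.3, -0.5]
grip_width: 0.69
grip_force: 0.0
shift mm [ -1.   -1.8 141.3] turn [-0.  -0.   2.4] t 2.98 q7 1.1
```

```bash
python3 -m handwheel '[[0.06,-0.001,-0.002,0.05,0,0,2.4],[0.06,0,0,0.05,0,0,0],[0.06,0,0,0.025,0,0,0],[0.06,0,0,0.0155,0,0,0],[0.06,0,0,0,0,0,0],[0.06,0,0,0,0,0,0]]' 15
python3 -m handwheel '[[0.015,0,0,0,0,0,0],[0.015,0,0,0,0,0,0],[0.015,0,0,0,0,0,0],[0.015,0,0,0,0,0,0],[0.015,0,0,0,0,0,0]]'
```

```text
time: 3.72
position: [0.603, -0.2273, 0.0625]
tool_rot: [1.539, 2.737, 0.001]
ft_force: [0.1, -0.2, 0.5]
grip_width: 0.687
grip_force: 0.0
time: 4.35
position: [0.6022, -0.2267, 0.0612]
tool_rot: [1.54, 2.738, 0.0]
ft_force: [-0.4, 0.2, 0.4]
grip_width: 0.297
grip_force: 15.0
```

```bash
python3 -m handwheel '[[0.015,0,0,-0.03,0,0,0],[0.015,0,0,-0.06,0,0,0],[0.015,0,0,-0.03,0,0,0],[0.015,0,0,0,0,0,0]]'
python3 - <<'E'
from h import *
im,d=ctrl.get_image("scene");cv2.imwrite("pics/s2.png",im)
cv2.imwrite("pics/c3.png",cv2.resize(im[150:350,350:550],(600,600)))
E
python3 go.py .449 .2195 .15 31.5
```

```text
time: 4.85
position: [0.6035, -0.2277, 0.184]
tool_rot: [1.538, 2.734, 0.002]
ft_force: [0.0, -0.0, -0.9]
grip_width: 0.294
grip_force: 15.0
shift mm [461.3 100.8  31.5] turn [ 0.1  0.1 -0.2] t 4.9 q7 1.07
```

View pics/c3.png

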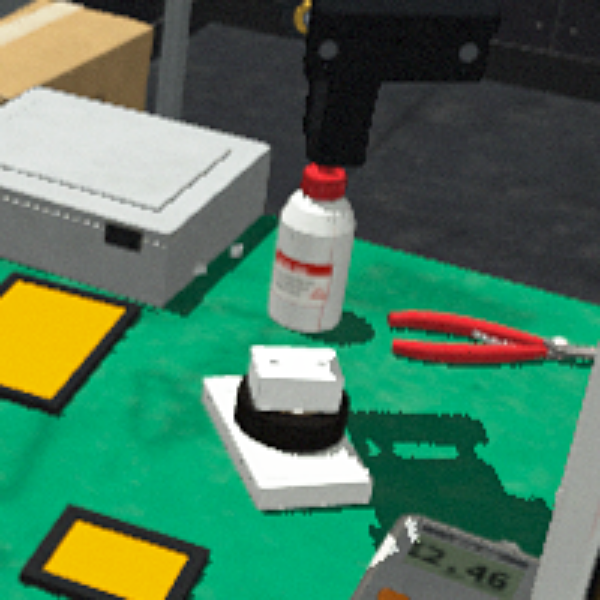

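The block's top is bare and the lens is gone from it, so it sits between the fingers. The rest of the stack is undisturbed.

```bash
python3 -m handwheel '[[0.015,0.0577,0.0126,0.003,0,0,0],[0.015,0.0577,0.0126,0.003,0,0,0],[0.015,0.0577,0.0126,0.003,0,0,0],[0.015,0.0577,0.0126,0.003,0,0,0],[0.015,0.0577,0.0126,0.003,0,0,0],[0.015,0.0577,0.0126,0.003,0,0,0],[0.015,0.0577,0.0126,0.003,0,0,0],[0.015,0.0577,0.0126,0.003,0,0,0],[0.015,0,0,0,0,0,0],[0.015,0,0,0,0,0,0]]'
python3 go.py .449 .2195 .009 31.5
```

```text
time: 6.15
position: [0.4478, 0.2191, 0.1556]
tool_rot: [-1.539, -2.738, 0.005]
ft_force: [0.6, -0.1, -0.6]
grip_width: 0.297
grip_force: 15.0
shift mm [-1.000e-01  1.700e+00  1.466e+02] turn [-0.2  0.1 -0.2] t 6.15 q7 0.06
```

```bash
python3 -m handwheel '[[0.015,0,0.001,0.05,0,0,0],[0.015,0,0,0.05,0,0,0],[0.015,0,0,0.025,0,0,0],[0.015,0,0,0.015,0,0,0],[0.015,0,0,0.004,0,0,0],[0.015,0,0,0.0035,0,0,0],[0.015,0,0,0,0,0,0],[0.015,0,0,0,0,0,0]]'
```

```text
time: 7.15
position: [0.4499, 0.221, 0.0103]
tool_rot: [1.54, 2.738, 0.002]
ft_force: [0.6, 0.1, -0.2]
grip_width: 0.294
grip_force: 15.0
```

```bash
python3 -m handwheel '[[0.015,0,0,0.0015,0,0,0],[0.015,0,0,0,0,0,0],[0.015,0,0,0,0,0,0]]';python3 -m handwheel '[[0.015,0,0,0.001,0,0,0],[0.015,0,0,0,0,0,0],[0.015,0,0,0,0,0,0]]'
```

```text
time: 7.52
position: [0.4497, 0.2208, 0.0084]
tool_rot: [1.54, 2.738, 0.001]
ft_force: [0.8, -0.1, 1.4]
grip_width: 0.297
grip_force: 15.0
time: 7.9
position: [0.4497, 0.2209, 0.0082]
tool_rot: [-1.54, -2.738, -0.001]
ft_force: [-2.2, -1.7, 8.5]
grip_width: 0.3
grip_force: 15.0
```

Contact (8 N). I'll release, lift and go to the block.

```bash
python3 -m handwheel '[[0.045,0,0,0,0,0,0],[0.045,0,0,0,0,0,0],[0.045,0,0,0,0,0,0],[0.045,0,0,-0.03,0,0,0],[0.06,0,0,-0.06,0,0,0],[0.06,0,0,-0.06,0,0,0],[0.06,0,0,0,0,0,0]]'
python3 - <<'E'
from h import *
im,d=ctrl.get_image("scene");cv2.imwrite("pics/s3.png",im)
im,d=ctrl.get_image("top");cv2.imwrite("pics/t3.png",im)
a=cv2.resize(im[270:320,165:225],(400,333),interpolation=cv2.INTER_CUBIC)
b=cv2.resize(im[185:225,392:440],(400,333),interpolation=cv2.INTER_CUBIC)
cv2.imwrite("pics/c4.png",np.hstack([a,b]))
E
python3 go.py .605 -.226 .15 32
```

```text
time: 8.78
position: [0.4525, 0.2223, 0.162]
tool_rot: [1.538, 2.735, 0.015]
ft_force: [-0.1, 0.8, -0.2]
grip_width: 0.68
grip_force: 0.0
shift mm [-462.5  -99.1    7. ] turn [ 0.1 -0.  -0.7] t 8.88 q7 0.06
```

View pics/c4.png

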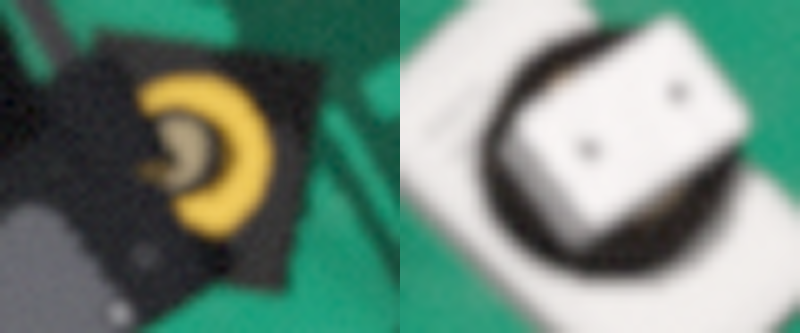

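The lens lies inside the yellow ring near (190,150), partly hidden by the gripper. The block on the right is unmoved.

```bash
python3 -m handwheel '[[0.065,-0.0578,-0.0124,0,0,0,0],[0.065,-0.0578,-0.0124,0,0,0,0],[0.065,-0.0578,-0.0124,0,0,0,0],[0.065,-0.0578,-0.0124,0,0,0,0],[0.065,-0.0578,-0.0124,0,0,0,0],[0.065,-0.0578,-0.0124,0,0,0,0],[0.065,-0.0578,-0.0124,0,0,0,0],[0.065,-0.0578,-0.0124,0,0,0,0],[0.065,0,0,0,0,0,0],[0.065,0,0,0,0,0,0]]'
python3 - <<'E'
from h import *
C=lambda a:(np.array(a,float)-[400,0]+.5)/8.33-.5+[392,185]
p=ray("top",C([[672,12],[752,118],[597,228],[513,110]]),.057);print(p.round(4),p.mean(0))
im,d=ctrl.get_image("top");cv2.imwrite("pics/t4.png",im)
hsv=cv2.cvtColor(im,cv2.COLOR_BGR2HSV)
m=cv2.inRange(hsv,(18,120,120),(32,255,255))[265:325,160:230]
c=np.argwhere(m)[:,::-1]+[160,265]
P=ray("top",c,.0035)[:,:2]
print("amber bbox",P.min(0),P.max(0))
full=cv2.convexHull(c.astype(np.int32));k=np.zeros(im.shape[:2],np.uint8);cv2.fillPoly(k,[full],1)
sub=(k>0)&~(cv2.inRange(hsv,(18,120,120),(32,255,255))>0);q=np.argwhere(sub)[:,::-1]
q=np.argwhere(cv2.morphologyEx(sub.astype(np.uint8),cv2.MORPH_OPEN,np.ones((3,3))))[:,::-1]
print("lens",ray("top",q,.011).mean(0),len(q))
E
python3 go.py .605 -.226 .0405 32
```

```text
time: 10.12
position: [0.6035, -0.2257, 0.1548]
tool_rot: [-1.54, -2.734, 0.001]
ft_force: [0.5, 1.1, 0.5]
grip_width: 0.748
grip_force: 0.0
[[ 0.6309 -0.2381  0.057 ]
 [ 0.6045 -0.2542  0.057 ]
 [ 0.5796 -0.2159  0.057 ]
 [ 0.6085 -0.1991  0.057 ]] [ 0.6058893  -0.22684816  0.057     ]
amber bbox [0.42386754 0.19358904] [0.4730908  0.24284338]
lens [0.44921755 0.21820924 0.011     ] 137
shift mm [ -2.1   0.2 114.8] turn [-0.1 -0.2 -0.7] t 10.18 q7 1.09
```

```bash
python3 -m handwheel '[[0.065,-0.002,0.001,0.05,0,0,0],[0.065,0,0,0.04,0,0,0],[0.065,0,0,0.015,0,0,0],[0.065,0,0,0.008,0,0,0],[0.065,0,0,0,0,0,0],[0.065,0,0,0,0,0,0]]' 20
python3 -m handwheel '[[0.015,0,0,0,0,0,0],[0.015,0,0,0,0,0,0],[0.015,0,0,0,0,0,0],[0.015,0,0,0,0,0,0],[0.015,0,0,0,0,0,0]]'
```

```text
time: 10.92
position: [0.6076, -0.2276, 0.0456]
tool_rot: [1.539, 2.736, 0.001]
ft_force: [0.4, 0.2, 0.0]
grip_width: 0.746
grip_force: 0.0
time: 11.55
position: [0.6066, -0.2274, 0.0441]
tool_rot: [-1.54, -2.738, -0.0]
ft_force: [-0.7, 0.7, 0.5]
grip_width: 0.346
grip_force: 20.0
```

```bash
python3 -m handwheel '[[0.015,0,0,-0.02,0,0,0],[0.015,0,0,-0.05,0,0,0],[0.015,0,0,0,0,0,10],[0.015,0,0,0,0,0,10],[0.015,0,0,0,0,0,5],[0.015,0,0,0,0,0,0],[0.015,0,0,0,0,0,0]]'
python3 go.py .4595 -.1975 .06 7
```

```text
time: 12.42
position: [0.6068, -0.2274, 0.1147]
tool_rot: [2.094, 2.341, 0.001]
ft_force: [-1.1, 0.3, -1.2]
grip_width: 0.345
grip_force: 20.0
shift mm [  46.  -143.1   54.6] turn [ 0.   0.  -0.6] t 12.43 q7 0.72
```

```bash
python3 -m handwheel '[[0.015,0.0153,-0.0477,0,0,0,0],[0.015,0.0153,-0.0477,0,0,0,0],[0.015,0.0153,-0.0477,0,0,0,0],[0.015,0,0,0.05,0,0,0],[0.015,0,0,0.03,0,0,0],[0.015,0,0,0.013,0,0,0],[0.015,0,0,0.006,0,0,0],[0.015,0,0,0,0,0,0],[0.015,0,0,0,0,0,0]]'
python3 go.py .4595 -.1975 .012 7
```

```text
time: 13.55
position: [0.46, -0.1978, 0.0157]
tool_rot: [2.095, 2.339, 0.001]
ft_force: [0.4, 0.2, -1.1]
grip_width: 0.343
grip_force: 20.0
shift mm [ 0.4 -0.5  3.7] turn [ 0.1  0.  -0.7] t 13.55 q7 0.74
```

```bash
python3 -m handwheel '[[0.015,0,0,0.002,0,0,0],[0.015,0,0,0,0,0,0],[0.015,0,0,0,0,0,0]]';python3 -m handwheel '[[0.015,0,0,0.001,0,0,0],[0.015,0,0,0,0,0,0],[0.015,0,0,0,0,0,0]]'
```

```text
time: 13.92
position: [0.4596, -0.1974, 0.0133]
tool_rot: [2.096, 2.34, 0.001]
ft_force: [-0.1, -0.3, 0.1]
grip_width: 0.342
grip_force: 20.0
time: 14.3
position: [0.4597, -0.1974, 0.0131]
tool_rot: [-2.096, -2.34, -0.002]
ft_force: [-2.9, 1.9, 9.9]
grip_width: 0.343
grip_force: 20.0
```

Contact again. I'll release, retreat up and to the side, and look.

```bash
python3 -m handwheel '[[0.05,0,0,0,0,0,0],[0.05,0,0,0,0,0,0],[0.05,0,0,0,0,0,0],[0.087,0,0,-0.05,0,0,0],[0.087,0,0,-0.06,0,0,0],[0.087,0.06,0,0,0,0,0],[0.087,0.06,0,0,0,0,0],[0.087,0,0,0,0,0,0]]'
python3 - <<'E'
from h import *
im,d=ctrl.get_image("top");cv2.imwrite("pics/t5.png",im)
im2,_=ctrl.get_image("scene");cv2.imwrite("pics/s5.png",im2)
a=cv2.resize(im[260:310,375:435],(400,333),interpolation=cv2.INTER_CUBIC)
b=cv2.resize(im[180:230,385:445],(400,333),interpolation=cv2.INTER_CUBIC)
a2=cv2.resize(im2[235:325,402:492],(400,400),interpolation=cv2.INTER_CUBIC)
a3=cv2.resize(im2[300:370,345:435],(400,400),interpolation=cv2.INTER_CUBIC)
cv2.imwrite("pics/c5.png",cv2.resize(np.vstack([np.hstack([a,b]),np.hstack([a3,a2])]),(654,600)) if 0 else np.vstack([np.hstack([a,b]),np.hstack([a3,a2])[:267]]))
E
python3 go.py .604 -.226 .12 0
```

```text
time: 15.3
position: [0.4457, -0.073, 0.1219]
tool_rot: [-2.085, -2.348, -0.004]
ft_force: [0.4, -1.8, -0.4]
grip_width: 0.982
grip_force: 0.0
shift mm [-164.9  140.3    2.1] turn [ 0.  -0.   6.4] t 15.4 q7 0.18
```

View pics/c5.png

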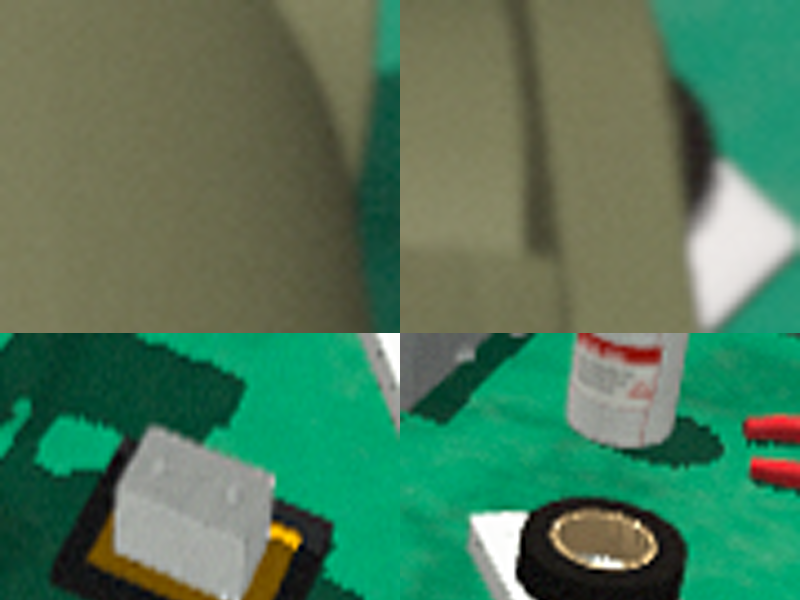

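The bottom-left panel shows the block seated in its recess with amber visible round it. The bottom-right panel shows the tape roll, core centre near (603,540), still on the carton. The arm hides the top view.

Run:
```python
from h import *
A=lambda a:(np.array(a,float)-[0,333])/[400/90,400/70]-.4+[345,300]
p=ray("scene",A([[155,427],[275,475],[245,538+62-0],[115,485]]),.0255);print(p.round(4),(p[1]+p[3])/2)
B=lambda a:(np.array(a,float)-[400,333])/4.444-.4+[402,235]
print(ray("scene",B([[603,540]]),.035),ray("scene",B([[519,540],[687,545]]),.035))
```

```text
[[ 0.471  -0.1741  0.0255]
 [ 0.4762 -0.2165  0.0255]
 [ 0.4272 -0.2301  0.0255]
 [ 0.4422 -0.1749  0.0255]] [ 0.45916947 -0.19572495  0.0255    ]
[[ 0.60551917 -0.2263928   0.035     ]] [[ 0.58767428 -0.20086098  0.035     ]
 [ 0.62015355 -0.25310569  0.035     ]]
```

```bash
python3 -m handwheel '[[0.087,-0.055,0.0468,0,0,0,0],[0.087,-0.055,0.0468,0,0,0,0],[0.087,-0.055,0.0468,0,0,0,0],[0.087,0,0,0,0,0,10],[0.087,0,0,0,0,0,10],[0.087,0,0,0,0,0,0],[0.087,0,0,0,0,0,0]]'
python3 - <<'E'
from h import *
im,d=ctrl.get_image("top");cv2.imwrite("pics/t6.png",im)
a=cv2.resize(im[255:305,375:435],(400,333),interpolation=cv2.INTER_CUBIC)
im2=cv2.imread("pics/t4.png")
b=cv2.resize(im[180:230,385:445],(400,333),interpolation=cv2.INTER_CUBIC)
cv2.imwrite("pics/c6.png",np.hstack([a,b]))
E
python3 go.py .604 -.226 .022 -15
```

```text
time: 16.27
position: [0.5824, -0.2076, 0.122]
tool_rot: [2.468, 1.943, -0.001]
ft_force: [0.3, 0.5, -0.1]
grip_width: 0.997
grip_force: 0.0
shift mm [-13.3  25.3 100.2] turn [0.  0.  1.4] t 16.32 q7 0.43
```

View pics/c6.png

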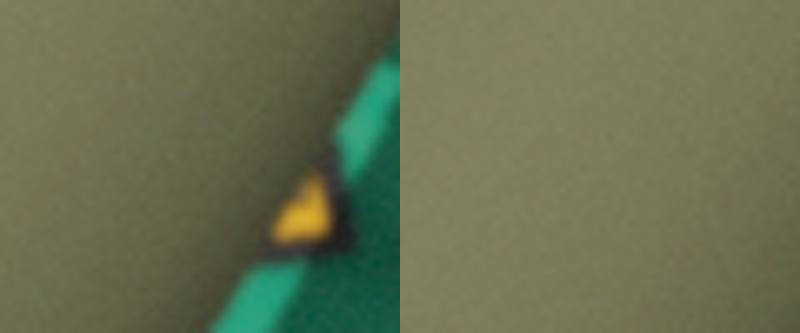

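The block checks out: centre (0.459, -0.196), long side about -83°. The top view is hidden by the arm, so I'll use the scene measurement for the tape.

```bash
python3 -m handwheel '[[0.087,-0.0133,0.0253,0,0,0,1.4],[0.087,0,0,0.04,0,0,0],[0.087,0,0,0,0,0,0],[0.087,0,0,0,0,0,0]]'
python3 go.py .604 -.2265 .022 -15
```

```text
time: 16.82
position: [0.6043, -0.2257, 0.0832]
tool_rot: [2.493, 1.911, 0.001]
ft_force: [0.6, -0.2, 0.3]
grip_width: 1.0
grip_force: 0.0
shift mm [-0.9 -0.2 61.2] turn [ 0.1 -0.  -0.1] t 16.82 q7 0.45
```

```bash
python3 -m handwheel '[[0.087,-0.001,0,0.035,0,0,0],[0.087,0,0,0.016,0,0,0],[0.087,0,0,0.007,0,0,0],[0.087,0,0,0,0,0,0],[0.087,0,0,0,0,0,0]]' 25
python3 -m handwheel '[[0.045,0,0,0,0,0,0],[0.045,0,0,0,0,0,0],[0.045,0,0,0,0,0,0],[0.045,0,0,0,0,0,0],[0.045,0,0,0,0,0,0]]'
```

```text
time: 17.45
position: [0.6045, -0.2269, 0.0251]
tool_rot: [2.493, 1.909, 0.002]
ft_force: [0.7, -0.5, -0.3]
grip_width: 0.997
grip_force: 0.0
time: 18.08
position: [0.604, -0.2266, 0.0242]
tool_rot: [2.494, 1.91, 0.001]
ft_force: [0.3, -0.3, 0.9]
grip_width: 0.677
grip_force: 25.0
```

```bash
python3 -m handwheel '[[0.045,0,0,-0.02,0,0,0],[0.045,0,0,-0.05,0,0,0],[0.045,0,0,-0.03,0,0,0],[0.045,0,0,0,0,0,0]]'
python3 go.py .4415 .0255 .1 -15
```

```text
time: 18.58
position: [0.6054, -0.2279, 0.128]
tool_rot: [2.491, 1.907, 0.006]
ft_force: [0.1, -0.7, -0.1]
grip_width: 0.674
grip_force: 25.0
shift mm [ 201.8 -224.5   26.7] turn [ 0.3 -0.  -0.1] t 18.57 q7 0.43
```

```bash
python3 -m handwheel '[[0.045,0.0336,-0.0374,0.002,0,0,0],[0.045,0.0336,-0.0374,0.002,0,0,0],[0.045,0.0336,-0.0374,0.002,0,0,0],[0.045,0.0336,-0.0374,0.002,0,0,0],[0.045,0.0336,-0.0374,0.002,0,0,0],[0.045,0.0336,-0.0374,0.002,0,0,0],[0.045,0,0,0.03,0,0,0],[0.045,0,0,0,0,0,0],[0.045,0,0,0,0,0,0]]'
python3 go.py .4415 .0255 .012 -15
```

```text
time: 19.7
position: [0.44, 0.0254, 0.0824]
tool_rot: [2.495, 1.907, -0.002]
ft_force: [-0.2, -0.1, 0.2]
grip_width: 0.68
grip_force: 25.0
shift mm [ 0.6  1.4 70.4] turn [ 0.   0.1 -0.2] t 19.7 q7 -0.44
```

```bash
python3 -m handwheel '[[0.045,0,0.001,0.04,0,0,0],[0.045,0,0,0.018,0,0,0],[0.045,0,0,0.009,0,0,0],[0.045,0,0,0.002,0,0,0],[0.045,0,0,0,0,0,0],[0.045,0,0,0,0,0,0]]'
python3 -m handwheel '[[0.045,0,0,0.001,0,0,0],[0.045,0,0,0,0,0,0],[0.045,0,0,0,0,0,0]]'
```

```text
time: 20.45
position: [0.4413, 0.0265, 0.0137]
tool_rot: [-2.494, -1.91, -0.003]
ft_force: [0.2, -0.9, 0.0]
grip_width: 0.683
grip_force: 25.0
time: 20.82
position: [0.4407, 0.0264, 0.0121]
tool_rot: [-2.494, -1.91, -0.0]
ft_force: [0.5, 0.2, -1.3]
grip_width: 0.682
grip_force: 25.0
```

```bash
python3 -m handwheel '[[0.045,0,0,0.001,0,0,0],[0.045,0,0,0,0,0,0],[0.045,0,0,0,0,0,0]]'
```

```text
time: 21.2
position: [0.4408, 0.0263, 0.0116]
tool_rot: [-2.494, -1.909, 0.0]
ft_force: [-3.1, 0.6, 7.7]
grip_width: 0.681
grip_force: 25.0
```

```bash
python3 -m handwheel '[[0.083,0,0,0,0,0,0],[0.083,0,0,0,0,0,0],[0.083,0,0,0,0,0,0],[0.087,0,0,-0.05,0,0,0],[0.087,0,0,-0.06,0,0,0],[0.087,0.04,-0.0,-0.02,0,0,0],[0.087,0.05,0,0,0,0,0],[0.087,0.04,0,0,0,0,0],[0.087,0,0,0,0,0,0]]'
python3 - <<'E'
from h import *
im,d=ctrl.get_image("top");cv2.imwrite("pics/t7.png",im)
im2,_=ctrl.get_image("scene");cv2.imwrite("pics/s7.png",im2)
cv2.imwrite("pics/c7.png",np.vstack([np.hstack([im[180:330,160:460]]),np.hstack([im2[230:380,150:450]])]).repeat(2,0).repeat(2,1))
for n,i in(("top",im),("scene",im2)):
    hsv=cv2.cvtColor(i,cv2.COLOR_BGR2HSV)
    for b in blobs(n,cv2.inRange(hsv,(0,0,150),(180,60,255)),.016,150):
        if abs(b[1]-603)<40 and abs(b[2]+226)<40: print(n,'white',b)
E
python3 go.py .604 -.226 .12 -48
```

```text
time: 22.32
position: [0.4738, 0.1564, 0.1354]
tool_rot: [2.486, 1.919, -0.003]
ft_force: [0.6, -0.9, -0.4]
grip_width: 1.0
grip_force: 0.0
top white (array([415., 208.]), 601, -225, 108, 68, 40.4)
scene white (array([445., 297.]), 593, -229, 123, 68, 40.9)
shift mm [-331.9  223.9   15.3] turn [-0.1  0.1 33. ] t 22.43 q7 -0.52
```

View pics/c7.png

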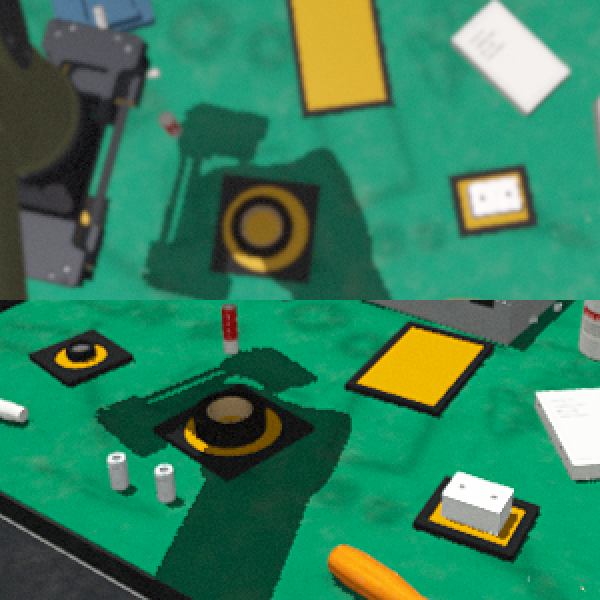

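The lens, tape and block each sit inside their recess with amber all round. The battery stands, and the carton is free at about (510,55) in the upper panel, long side at 41°. Next is the carton.

```bash
python3 -m handwheel '[[0.087,-0.0474,0.032,0,0,0,0],[0.087,-0.0474,0.032,0,0,0,0],[0.087,-0.0474,0.032,0,0,0,0],[0.087,-0.0474,0.032,0,0,0,0],[0.087,-0.0474,0.032,0,0,0,0],[0.087,-0.0474,0.032,0,0,0,0],[0.087,-0.0474,0.032,0,0,0,0],[0.087,0,0,0,0,0,10.5],[0.087,0,0,0,0,0,10.5],[0.087,0,0,0,0,0,10.5],[0.087,0,0,0,0,0,0],[0.087,0,0,0,0,0,0]]'
python3 go.py .603 -.226 .006 -49
```

```text
time: 23.92
position: [0.6038, -0.2257, 0.1352]
tool_rot: [-2.914, -1.167, 0.001]
ft_force: [-0.1, -0.2, -0.2]
grip_width: 0.998
grip_force: 0.0
shift mm [ -0.8  -0.  129.2] turn [-0.1 -0.   2.6] t 23.93 q7 -0.07
```

```bash
python3 -m handwheel '[[0.087,-0.001,0,0.05,0,0,2.5],[0.087,0,0,0.045,0,0,0],[0.087,0,0,0.02,0,0,0],[0.087,0,0,0.01,0,0,0],[0.087,0,0,0.003,0,0,0],[0.087,0,0,0,0,0,0],[0.087,0,0,0,0,0,0]]' 25
python3 -m handwheel '[[0.045,0,0,0,0,0,0],[0.045,0,0,0,0,0,0],[0.045,0,0,0,0,0,0],[0.045,0,0,0,0,0,0],[0.045,0,0,0,0,0,0]]'
```

```text
time: 24.8
position: [0.6041, -0.226, 0.008]
tool_rot: [-2.941, -1.101, -0.0]
ft_force: [0.3, 0.2, 0.1]
grip_width: 1.003
grip_force: 0.0
time: 25.42
position: [0.6033, -0.2256, 0.0068]
tool_rot: [-2.94, -1.1, 0.002]
ft_force: [0.1, -0.5, 0.7]
grip_width: 0.714
grip_force: 25.0
```

```bash
python3 -m handwheel '[[0.045,0,0,-0.02,0,0,0],[0.045,0,0,-0.05,0,0,0],[0.045,0,0,-0.01,0,0,0],[0.045,0,0,0,0,0,9],[0.045,0,0,0,0,0,9],[0.045,0,0,0,0,0,9],[0.045,0,0,0,0,0,8],[0.045,0,0,0,0,0,0],[0.045,0,0,0,0,0,0]]'
python3 go.py .622 -.0535 .04 -84.2
```

```text
time: 26.55
position: [0.6034, -0.2257, 0.0869]
tool_rot: [-3.135, -0.169, 0.003]
ft_force: [-0.2, 0.2, -1.5]
grip_width: 0.711
grip_force: 25.0
shift mm [  37.  -169.1   47.1] turn [-0.1  0.1  0.4] t 26.55 q7 -0.65
```

```bash
python3 -m handwheel '[[0.045,0.0123,-0.0563,0,0,0,0],[0.045,0.0123,-0.0563,0,0,0,0],[0.045,0.0123,-0.0563,0,0,0,0],[0.045,0,0,0.03,0,0,0],[0.045,0,0,0.02,0,0,0],[0.045,0,0,0.01,0,0,0],[0.045,0,0,0,0,0,0],[0.045,0,0,0,0,0,0]]'
python3 go.py .622 -.0535 .0105 -84.2
```

```text
time: 27.55
position: [0.6228, -0.0551, 0.0279]
tool_rot: [-3.136, -0.163, 0.001]
ft_force: [0.1, 0.4, -0.6]
grip_width: 0.708
grip_force: 25.0
shift mm [-0.6 -1.6 17.4] turn [-0.1  0.   0.1] t 27.55 q7 -0.9
```

```bash
python3 -m handwheel '[[0.045,-0.0005,-0.0015,0.008,0,0,0],[0.045,0,0,0.006,0,0,0],[0.045,0,0,0.002,0,0,0],[0.045,0,0,0,0,0,0],[0.045,0,0,0,0,0,0]]'
python3 -m handwheel '[[0.045,0,0,0.001,0,0,0],[0.045,0,0,0,0,0,0],[0.045,0,0,0,0,0,0]]'
```

```text
time: 28.18
position: [0.6218, -0.0525, 0.0112]
tool_rot: [-3.136, -0.165, 0.003]
ft_force: [-0.5, -0.5, -1.0]
grip_width: 0.705
grip_force: 25.0
time: 28.55
position: [0.6219, -0.0525, 0.0104]
tool_rot: [-3.136, -0.165, 0.002]
ft_force: [-0.9, 0.3, 3.4]
grip_width: 0.711
grip_force: 25.0
```

Contact has begun. I'll release, lift clear and check.

```bash
python3 -m handwheel '[[0.083,0,0,0,0,0,0],[0.083,0,0,0,0,0,0],[0.083,0,0,0,0,0,0],[0.083,0,0,0,0,0,0],[0.087,0,0,-0.03,0,0,0],[0.087,0,0,-0.06,0,0,0],[0.087,0,0,-0.06,0,0,0],[0.087,0,0.06,0,0,0,0],[0.087,0,0.06,0,0,0,0],[0.087,0,0.06,0,0,0,0],[0.087,0,0,0,0,0,0]]'
python3 - <<'E'
from h import *
im,d=ctrl.get_image("top");cv2.imwrite("pics/t8.png",im)
im2,_=ctrl.get_image("scene");cv2.imwrite("pics/s8.png",im2)
cv2.imwrite("pics/c8.png",np.vstack([im[160:310,160:460],im2[225:375,150:450]]).repeat(2,0).repeat(2,1))
for n,i in(("top",im),("scene",im2)):
    hsv=cv2.cvtColor(i,cv2.COLOR_BGR2HSV)
    for b in blobs(n,cv2.inRange(hsv,(0,0,120),(180,60,255)),.0195,150):
        if abs(b[1]-622)<40 and abs(b[2]+53)<40: print(n,'white',b)
E
```

```text
time: 29.92
position: [0.6378, -0.2405, 0.1603]
tool_rot: [3.135, 0.147, -0.004]
ft_force: [-0.5, 0.1, -0.0]
grip_width: 1.002
grip_force: 0.0
```

View pics/c8.png

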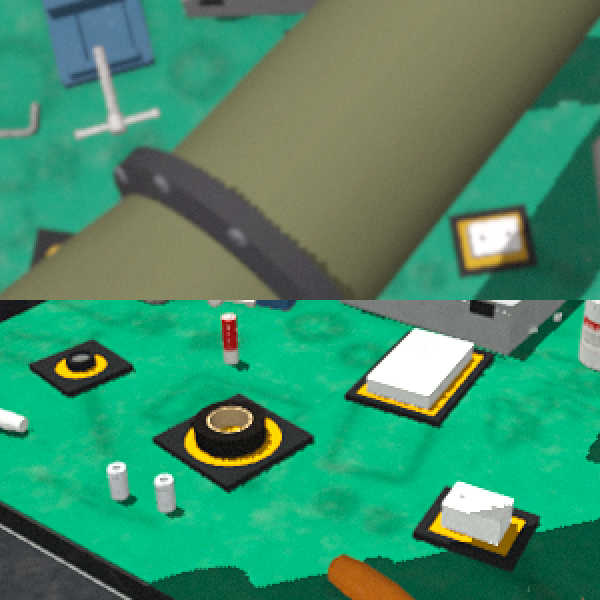

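The scene panel shows all four parts in their recesses and the battery upright. Carton top corners are near (417,331), (474,345), (433,396), (368,372). One numeric check before handing in.

Run:
```python
from h import *
p=ray("scene",(np.array([[417,331],[474,345],[433,396],[368,372]])-[0,300])/2+[150,225],.0195)
print(p.round(4),p.mean(0).round(4),np.linalg.norm(p-np.roll(p,-1,0),axis=1).round(3),np.degrees(np.arctan2(*(p[1]-p[2])[1::-1])))
```

```text
[[ 0.6649 -0.0217  0.0195]
 [ 0.6724 -0.0804  0.0195]
 [ 0.5722 -0.0934  0.0195]
 [ 0.5732 -0.0247  0.0195]] [ 0.6207 -0.055   0.0195] [0.059 0.101 0.069 0.092] 7.358287073171987
```

The carton is centred within about 2 mm and square, so I'll hand in.

```bash
python3 -c "
from bench import ctrl
print(ctrl.close_job())"
```

```text
the job is handed in; nothing more can be done
None
```

I took the stack apart from the top down, laid all four parts in their recesses, left the battery standing, and handed the job in at about 30 s; the hand-in gave no verdict.

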